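# Clamp a pine block in the drill jig with its cam lever

## Task

The pine block lying loose on the board of the drill jig is to be drilled under the steel bush plate. Without picking it up, push the block with a fingertip up against the fence and along it until its end meets the end stop; then clamp it there by pushing the arm of the cam lever round with one finger until it comes up hard and the red cam holds the block tight. Leave the other things round the jig where they are.

Things in the scene. Friction and masses are not known exactly. Their poses are not given: they have to be found in the camera images.
- drill_jig: drill jig screwed to the bench. Origin on the underside of its plywood board, which spans x -90 to +110, y -180 to +140 mm in the jig's frame, top at z = 18 mm. Dark wooden fence, 30 mm thick, 30 mm above the board, along the whole far side: its working face is the plane x = +75 mm. Dark wooden end stop, 30 mm above the board, spans x +31 to +75, y +75 to +101 mm: its working face is y = +75 mm
- pine_block: loose pine block 58 (own x) x 90 (own y) x 45 mm high, about 0.15 kg, origin at the centre of its underside. It starts on the board towards the -y end, 10 to 35 mm off the fence, 90 to 125 mm short of the stop, turned up to 0.25 rad, its 90 mm side roughly along the fence
- home (a point): point on top of the board where the block's origin lies when its 90 mm side is flush with the fence and its 58 mm end meets the end stop: jig frame x +46, y +30 mm. Its axes are the jig's
- bush (a point): top of the steel drill bush. The steel bush plate that holds it overhangs the corner of fence and stop: jig frame x +38 to +102, y +24 to +66, underside 68, top with bush and bolts 83 mm above the bench; the block slides in below it with 5 mm to spare
- cam_pivot (a point): point on top of the board on the cam lever's vertical axis: jig frame x -16, y +45 mm; its axes are the jig's. The red cam that turns on it is a disc 44 mm in diameter, set 12 mm off-centre, 6 to 30 mm above the board, between the robot and the block's place
- lever_knob (a point): centre of the black ball knob, 27 mm in diameter, at the end of the cam lever: 110 mm from the axis, 39 mm above the board. The bare steel arm, a round bar 10 mm thick, runs straight out from the cam to the knob; its centre line is 21 mm above the board at 38 mm from the axis and 37 mm at 102 mm
- cam_lever (a joint): angle of the cam lever. At 0 (open) its arm points 120 degrees counter-clockwise, seen from above, from the jig's +x axis; it grows counter-clockwise, so the arm swings past the robot's side. At about 1.84 (pointing 225 degrees) the cam bites on a block that is home; the end of travel without a block is 2.23. Stays where left. Pushed 85 mm from the axis it turns at 2 N; 4 to 10 N clamps tight
- next_block: second, lower pine block 120 x 45 x 34 mm on the bench beside the board's -y end; leave alone
- nail_jar: jar with blue lid, 67 mm in diameter, 86 mm high, behind the fence; leave alone
- screwdriver_red: red screwdriver, 161 mm long, on the bench beside the board's +y end; leave alone
Not all that is in view belongs to the job. Leave any orange or purple look-alike of the pine_block alone.

How it is judged:
By the outcome, as a careful person would: the job done as asked, in the order asked, and still so for the second after the job is handed in, with the robot touching nothing.
It also fails if it takes over 72 s, if anything falls off the work surface, if the arm or the gripper's body presses on something with over 40 N, if the wrist force passes 120 N, or if a joint passes its speed limit or range.

## Robot

A 6-joint arm with a two-finger parallel gripper is mounted at the origin on a cart in front of the work surface, level with it; the furniture and walls round the work are solid. World frame = base frame: x ahead of the robot, y to its left, z up, the work surface at z = 0. Lengths are in m, angles in rad, forces in N, time in s.
With the tool pointing down it reaches from about 0.425 to 0.95 m from the base axis. Payload 14.7 kg.
Tool frame: the origin (TCP) lies at the very end of the fingers, on their centre line; the grasp point (between the pads) lies 19 mm behind it; z points along the fingers, y is the line along which they close (so a half turn about z gives the same grasp; the last joint's range is limited). The gripper opens to 85 mm and grips with 20 to 120 N. Pads are 22 mm wide; open, the fingers measure 114 mm over their backs; the gripper's body (76 mm by 85 mm) begins 54 mm behind the grasp point. The pads swing forward as they close: fully open they stand 13 mm farther back than shut.
Start: joints at [-1.374, 0.48, 1.596, -0, 1.065, -0.047], TCP at [0.157, -0.631, 0.231] pointing down, gripper open.
Joint ranges: [-2.75, 2.75], [-0.82, 2.05], [0.23, 2.67], [-1.56, 4.7], [0.09, 2.69], [-2.92, 2.92]. Speed limits (rad/s): [1.89, 1.89, 2.39, 3.01, 3.01, 3.01].

## Interface

Orientations are given as a rotation vector (axis times angle).
In Python, from rig import manip gives the robot as it stands.
- The arm moves only by the tool drive_tool, never from a script. Its argument "plan" is text: rows parted by semicolons, each of 6 numbers parted by spaces: the shift along the tool's x, y, z each as a share of 0.2 m, from -1 to 1, then the turn, a rotation vector about the tool's x, y, z each as a share of 360 degrees, from -1 to 1. In form: x y z rx ry rz; .... A call has exactly 5 rows; each row is the pose to reach, as a shift and turn from the pose commanded when the call began, along the tool's axes at that moment, turning the shorter way round; what a row does not reach only later rows make up. A row lasts 1/8 s, in which the tool goes at most 62.5 mm and 10.7 degrees, less where a joint would pass 70% of its speed; a pose out of reach is approached as far as the arm can. A call with a number of a shift or a turn outside -1 to 1 is refused whole. A call with a gripper value outside its range is refused whole. "jaw" is the closure, from -1 (fully open) to 1 (shut), set as the call begins (left out, the last holds). The fingers move at their own pace and stop on an object; the grip force is fixed at half the most. Time passes only in rows, so rows that repeat a pose let the fingers close, or fill a call up. It gives the time, the measured TCP pose, the force, the opening and the grip force at its end, in the units of the state.
- manip.observe(): the state, without advancing time (a new reading comes with each control period).
- manip.snapshot(name): name is "side" or "top"; returns the picture (480x640x3 uint8, blue, green, red); there is no depth.
- manip.camera_model(name): a dict with "fx", "fy", "cx", "cy" (pixels), "distortion" ([k1, k2, p1, p2, k3] as OpenCV has them; the pictures are not rectified), "extrinsics" (4x4, takes a point from camera to world coordinates). Camera axes: x right, y up, looking along -z (the intrinsics and any distortion apply to the point x, -y, -z); pixel columns grow to the right and rows downward; lengths in m; the calibration is good to about 2 mm. A picture is of the moment at which its call begins. camera_model takes no time and is no camera call.
- manip.sign_off(): hands the job in; it is judged then, once.
The state is a dict: "time_s": time; "qpos": joint angles; "dq": joint speeds; "joint_torque": joint torques, N m; "ee_pos": TCP position; "tcp_rot": TCP orientation; "force": force on the tool from outside, world axes, zero at the start; "ft_torque": the same for the moment, N m; "grip_width": finger opening in m; "gripper_force": force on a finger pad.
Only numpy, scipy, OpenCV 4.12 (cv2) and the standard library are available. Lean on these libraries where they do the work, as an engineer would, in place of code of your own. Each camera call takes 0.05 s, during which the arm holds its last target. There are 200 camera calls.

## Working session

There is one attempt and no reset: what is moved stays moved. The work goes in short steps, Python scripts to look and compute and a tool call to move; the robot and the scene stay as the last step left them, time stands still between calls to the robot, and variables do not carry over. Pictures are saved under pics/ and viewed, at most 10 in all, crops included, and the job is handed in when it is done.

Besides the shell and the picture viewer there is one more tool, called after ">>>" in YAML: its name, and indented under it one key for each argument. drive_tool: Moves the arm, as the interface text tells. Its arguments: {"type":"object","properties":{"plan":{"type":"string"},"jaw":{"type":"number"}},"required":["plan"]}

```bash
mkdir -p pics; ls; python3 - <<'E'
from rig import manip
import cv2
for n in("top","side"):
    cv2.imwrite(f"pics/{n}0.png",manip.snapshot(n)); print(n,manip.camera_model(n))
print(manip.observe())
E
```

```text
pics
top {'fx': 465.8486743222898, 'fy': 465.8486743222898, 'cx': 321.26588398695105, 'cy': 250.08899607006714, 'distortion': array([-0.07879791,  0.        ,  0.        ,  0.        ,  0.        ]), 'extrinsics': array([[ 2.95207187e-02,  9.96458406e-01, -7.87348263e-02,
         4.41364218e-01],
       [-9.99564039e-01,  2.93889452e-02, -2.83213154e-03,
         2.41219586e-01],
       [-5.08167789e-04,  7.87841076e-02,  9.96891572e-01,
         1.08468195e+00],
       [ 0.00000000e+00,  0.00000000e+00,  0.00000000e+00,
         1.00000000e+00]])}
side {'fx': 497.8931979856207, 'fy': 497.8931979856207, 'cx': 317.39917520646924, 'cy': 241.48350208291416, 'distortion': array([-0.0510503,  0.       ,  0.       ,  0.       ,  0.       ]), 'extrinsics': array([[-0.73950612,  0.59356618, -0.31750573,  0.16990821],
       [-0.67299682, -0.64187315,  0.36752433,  0.66241775],
       [ 0.01435161,  0.48546684,  0.87413728,  1.07380371],
       [ 0.        ,  0.        ,  0.        ,  1.        ]])}
{'time_s': 0.1, 'qpos': array([-1.37358232e+00,  4.80785295e-01,  1.59682709e+00, -1.72727342e-06,
        1.06508174e+00, -4.66062985e-02]), 'dq': array([-0.00291511, -0.0012041 , -0.00202518,  0.00012724, -0.00015688,
       -0.00063609]), 'joint_torque': array([ 1.68174309e-03, -9.52263236e+01, -4.31038320e+01,  1.41332714e-05,
        5.12013357e-03, -8.67670019e-05]), 'ee_pos': array([ 0.15686003, -0.63040345,  0.23072002]), 'tcp_rot': array([-3.11718600e+00, -3.81911820e-01,  1.32486127e-04]), 'force': array([0.27440052, 0.5431104 , 0.3560469 ]), 'ft_torque': array([-0.03403695, -0.00173758,  0.07038996]), 'gripper_force': 0.0, 'grip_width': 0.08569573431588873}
```

View pics/top0.png

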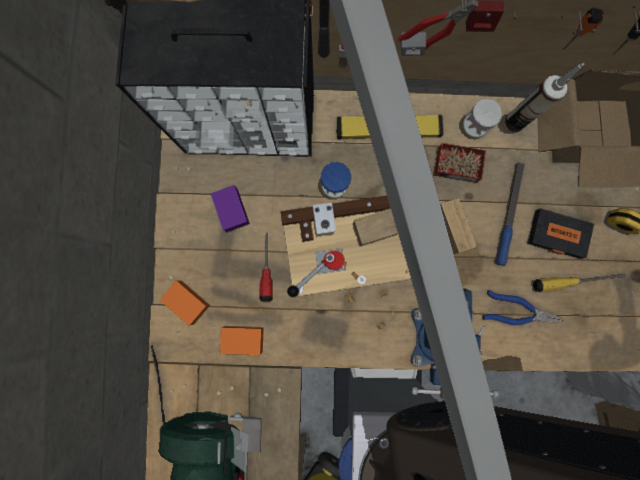

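View pics/side0.png

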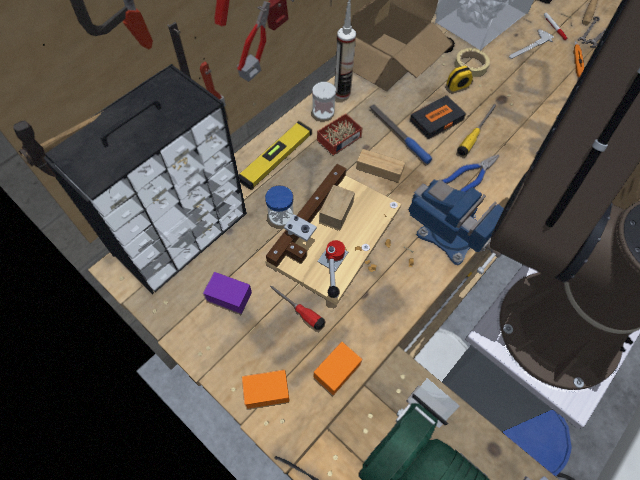

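Candidates for the pine block, in side-view pixels:
- Pine on the board at (337,207), top view (378,228).
- next_block on the bench at (380,165).
- Orange blocks at (265,388) and (338,367).
- Purple block at (228,292).

I choose the one on the board, (337,207). In the top view a grey beam hides the block's right end. The jig is clear in the side view, with the cam at (335,250) and the knob at (333,291). Next is a close crop to check the choice.

```bash
python3 - <<'E'
import cv2,numpy as np
s=cv2.imread("pics/side0.png");t=cv2.imread("pics/top0.png")
a=cv2.resize(s[155:305,255:415],None,fx=4,fy=4,interpolation=cv2.INTER_CUBIC) 
cv2.imwrite("pics/cs.png",a)
b=cv2.resize(t[185:305,270:470],None,fx=4,fy=4,interpolation=cv2.INTER_CUBIC)
cv2.imwrite("pics/ct.png",b)
E
```

```text
(no output)
```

View pics/cs.png

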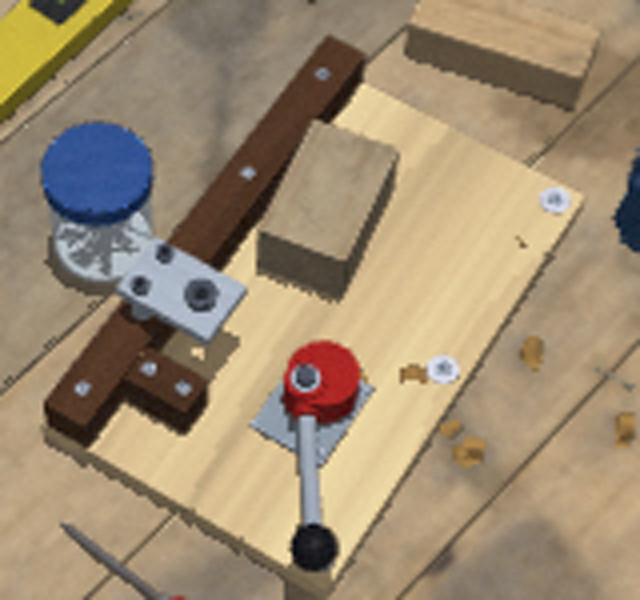

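View pics/ct.png

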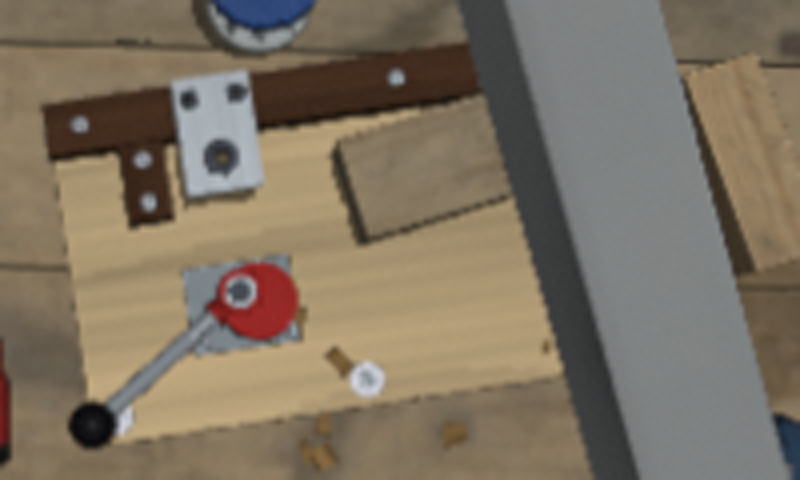

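The crops confirm the choice. The pine block's top-face corners in the side crop are near (318,122), (398,154), (335,262) and (258,235). The fence's top corners are (45,402), (92,432), (330,37) and (363,60), and the lever is open.

```bash
cat > h.py <<'E'
import numpy as np,cv2
from rig import manip
def ray(name,uv,z):
    m=manip.camera_model(name);K=np.array([[m['fx'],0,m['cx']],[0,m['fy'],m['cy']],[0,0,1]])
    p=cv2.undistortPoints(np.float64(uv).reshape(-1,1,2),K,m['distortion']).reshape(-1,2)
    d=np.c_[p[:,0],-p[:,1],-np.ones(len(p))]@m['extrinsics'][:3,:3].T;o=m['extrinsics'][:3,3]
    return (o+d*((z-o[2])/d[:,2])[:,None])[:,:2]
def fit(J,W):  # rigid 2d: W=R J+t
    a,b=J.mean(0),W.mean(0);c=(J-a)@[1,1j];w=(W-b)@[1,1j]
    th=np.angle((w*c.conj()).sum());R=np.array([[np.cos(th),-np.sin(th)],[np.sin(th),np.cos(th)]])
    t=b-R@a;return th,R,t,W-(J@R.T+t)
def cs(p):return (np.float64(p)+.5)/4-.5+[255,155]
def ct(p):return (np.float64(p)+.5)/4-.5+[270,185]
E
python3 - <<'E'
from h import *
np.set_printoptions(precision=4,suppress=True)
J=[];W=[]
def add(n,f,px,z,j): 
    W.extend(ray(n,f(px),z));J.extend(j)
add('side',cs,[(45,402),(92,432),(330,37),(363,60)],.048,[(.105,.14),(.075,.14),(.105,-.18),(.075,-.18)])
add('side',cs,[(582,192)],.018,[(-.09,-.18)])
add('side',cs,[(201,293)],.083,[(.052,.045)])
add('top',ct,[(44,106)],.048,[(.105,.14)])
add('top',ct,[(128,225),(172,219)],.048,[(.031,.101),(.031,.075)])
add('top',ct,[(180,199),(262,185)],.083,[(.038,.066),(.038,.024)])
a=np.deg2rad(120)
add('top',ct,[(92,425)],.057,[(-.016+.11*np.cos(a),.045+.11*np.sin(a))])
add('side',cs,[(315,547)],.057,[(-.016+.11*np.cos(a),.045+.11*np.sin(a))])
J=np.array(J);W=np.array(W)
th,R,t,r=fit(J,W);print(th,t);print(r*1000)
B=ray('side',cs([(318,122),(398,154),(335,262),(258,235)]),.063)
B2=ray('top',ct([(335,146),(363,242)]),.063)
print((B-t)@R*1000,(B2-t)@R*1000)
print(np.linalg.norm(np.roll(B,-1,0)-B,axis=1)*1000)
def w(j):return R@np.array(j)+t
print('home',w((.046,.03)),'pivot',w((-.016,.045)),'block',B.mean(0))
E
```

```text
0.18640487133610523 [0.5281 0.1838]
[[ 0.5617 -1.8357]
 [-3.5961 -0.8925]
 [-5.0726  0.3062]
 [-3.3164  5.3612]
 [ 1.8539  1.3871]
 [ 4.4034  1.2055]
 [ 3.121  -2.7039]
 [ 2.773  -0.1456]
 [ 2.0463  0.9183]
 [ 0.9347  3.7029]
 [ 2.0773  0.8591]
 [-1.6105 -4.0442]
 [-4.1756 -4.1185]]
[[  67.4559 -107.2579]
 [  13.5351 -112.8462]
 [   6.9218  -25.056 ]
 [  55.6681  -16.8408]] [[ 57.6333 -19.8365]
 [  2.6177 -26.4449]]
[54.2096 88.039  49.4337 91.1823]
home [0.5677 0.2218] pivot [0.504  0.2251] block [0.5755 0.1261]
```

```bash
python3 - <<'E'
from h import *
np.set_printoptions(precision=2,suppress=True)
def fitline(P):
    P=np.float64(P)
    for _ in range(4):
        vx,vy,x,y=cv2.fitLine(P.astype(np.float32),cv2.DIST_HUBER,0,.001,.001).ravel()
        d=(P-[x,y])@[-vy,vx];k=abs(d)<max(.0015,1.5*np.std(d));P=P[k]
    if vy<0:vx,vy=-vx,-vy
    return np.array([x,y]),np.array([vx,vy]),np.std(d)*1e3,len(P)
def scan(name,img,z,pts_a,pts_b,n,half,sign):
    # scan across line a-b (pixels), half px either side; largest brightness gradient of given sign, subpixel
    g=cv2.cvtColor(img,cv2.COLOR_BGR2GRAY).astype(np.float32)
    a,b=np.float64(pts_a),np.float64(pts_b);u=(b-a)/np.linalg.norm(b-a);nrm=np.array([-u[1],u[0]])
    s=np.arange(-half,half+.01,.25);out=[]
    for f in np.linspace(.05,.95,n):
        q=a+(b-a)*f+s[:,None]*nrm
        v=cv2.remap(g,q[:,0].astype(np.float32)[None],q[:,1].astype(np.float32)[None],cv2.INTER_LINEAR)[0]
        d=sign*np.gradient(cv2.GaussianBlur(v[None],(0,0),2)[0]);i=d.argmax()
        out.append(q[i])
    return fitline(ray(name,out,z))
S=cv2.imread("pics/side0.png");T=cv2.imread("pics/top0.png")
C=lambda f,p:f([p])[0]
def show(lbl,L):print(lbl,'p',L[0]*1e3,'ang',np.arctan2(-L[1][0],L[1][1]).round(4),'std',L[2],L[3]);return L
# nrm points: for a->b direction u, nrm=(-uy,ux)
for lbl,n,im,f,z,a,b in [('fence back top x105',"side",S,cs,.048,(45,402),(330,37)),
  ('fence front bottom x75 z18',"side",S,cs,.018,(215,262),(262,208)),
  ('board front x-90',"side",S,cs,.018,(582,195),(360,540)),
  ('board -y',"side",S,cs,.018,(370,90),(575,188)),
  ('board +y',"side",S,cs,.018,(95,455),(290,565)),
  ('fence back top x105',"top",T,ct,.048,(44,106),(165,90)),
  ('fence back top x105b',"top",T,ct,.048,(260,76),(465,45)),
  ('fence front bottom',"top",T,ct,.018,(265,135),(400,117)),
  ('board front',"top",T,ct,.018,(150,437),(555,378)),
  ('board +y',"top",T,ct,.018,(58,170),(88,390)),
  ('stop +y74?? top y75',"top",T,ct,.048,(166,160),(172,217))]:
    for sg in(1,-1):show(f'{n} {lbl} {sg}',scan(n,im,z,C(f,a),C(f,b),25,2.5,sg))
E
```

```text
side fence back top x105 1 p [625.66 197.39] ang 0.1685 std 0.7244352986980702 21
side fence back top x105 -1 p [630.5 208.6] ang 0.1762 std 0.44827198001799645 24
side fence front bottom x75 z18 1 p [609.82 160.22] ang 0.1444 std 0.3426288376340633 25
side fence front bottom x75 z18 -1 p [618.48 161.37] ang 0.1398 std 0.2302306031291894 25
side board front x-90 1 p [446.29 136.46] ang 0.1773 std 0.24089795044681747 25
side board front x-90 -1 p [436.44 169.19] ang 0.1775 std 0.19771078415265428 25
side board -y 1 p [552.42   7.33] ang -1.3971 std 0.4208259715345186 25
side board -y -1 p [554.99   8.65] ang -1.3366 std 6.553064594693106 25
side board +y 1 p [494.81 318.63] ang -1.227 std 2.0801229077770302 13
side board +y -1 p [509.81 322.87] ang -1.3957 std 0.3278057619181061 24
top fence back top x105 1 p [609.46 303.27] ang 0.1844 std 0.3654234749415365 25
top fence back top x105 -1 p [617.28 295.95] ang 0.1813 std 0.3243606263824992 25
top fence back top x105b 1 p [636.33 157.25] ang 0.1759 std 0.340577994619634 19
top fence back top x105b -1 p [641.77 160.44] ang 0.182 std 0.5239363680734137 22
top fence front bottom 1 p [610.28 170.2 ] ang 0.1756 std 0.30979159303531933 25
top fence front bottom -1 p [602.59 169.9 ] ang 0.2218 std 0.36862714986930756 21
top board front 1 p [440.73 155.89] ang 0.1762 std 0.937970758431317 22
top board front -1 p [445.27 158.46] ang 0.1805 std 0.39380445085758164 25
top board +y 1 p [495.86 312.65] ang -1.3947 std 0.5581122663196387 17
top board +y -1 p [504.37 319.76] ang -1.4008 std 0.5238645028629935 25
top stop +y74?? top y75 1 p [566.12 261.97] ang -1.3659 std 0.2599290165668503 22
top stop +y74?? top y75 -1 p [560.06 265.22] ang -1.3698 std 0.17761432190206905 25
```

```bash
cat >> h.py <<'E'
TH=.177;c,s=np.cos(TH),np.sin(TH);RJ=np.array([[c,-s],[s,c]]);TJ=RJ@[.5543,.0878]
def toj(w):return (np.asarray(w)-TJ)@RJ
def tow(j):return RJ@np.asarray(j)+TJ
from scipy.spatial.transform import Rotation as Ro
def st():
    o=manip.observe();R=Ro.from_rotvec(o['tcp_rot']).as_matrix()
    print('t',o['time_s'],'jig mm',(toj(o['ee_pos'][:2])*1e3).round(1),'z',(o['ee_pos'][2]*1e3).round(1),'yaw-jig',round(np.arctan2(R[1,0],R[0,0])-TH,4),'F jig',(o['force'][:2]@RJ).round(2),o['force'][2].round(2),'grip',round(o['grip_width'],4))
    return o,R
def to(jx,jy,z): # shift in shares of 0.2 m along tool axes
    o,R=st();print('share',(R.T@(np.r_[tow((jx,jy)),z]-o['ee_pos'])/.2).round(3))
E
python3 - <<'E'
from h import *
np.set_printoptions(precision=1,suppress=True)
B=ray('side',cs([(318,122),(398,154),(335,262),(258,235)]),.063)
print(toj(B)*1e3,toj(B).mean(0)*1e3,toj(ray('top',ct([(335,146),(363,242)]),.063))*1e3)
for n,f,p in(('side',cs,(315,547)),('top',ct,(92,425))):print('knob',toj(ray(n,f([p]),.057))*1e3)
m=manip.camera_model('side');E=np.linalg.inv(m['extrinsics'])
for z in(.4,.5,.6,.7,.8,.9):
    P=np.vstack([ray('top',[(u,v)],z) for u,v in((360,0),(385,100),(415,200),(440,300),(475,470))])
    q=np.c_[P,np.full(5,z),np.ones(5)]@E.T
    print(z,P.ravel()*1e3,[(int(m['fx']*a[0]/-a[2]+m['cx']),int(m['cy']-m['fy']*a[1]/-a[2])) if a[2]<0 else None for a in q])
o,R=st();print((R.T@(np.r_[.45,-.3,.231]-o['ee_pos'])/.2).round(3))
E
```

```text
[[  66.4 -106.4]
 [  12.5 -112.5]
 [   5.1  -24.8]
 [  53.7  -16.1]] [ 34.4 -65. ] [[ 55.7 -19.1]
 [  0.8 -26.2]]
knob [[-79.2 136.4]]
knob [[-76.7 136.1]]
0.4 [893.4 193.7 728.3 152.6 574.6 105.5 427.   66.4 180.1   9.3] [(202, 38), (275, 68), (352, 95), (430, 125), (570, 182)]
0.5 [827.4 200.6 686.4 165.5 555.1 125.3 429.1  92.  218.3  43.2] [(213, 10), (284, 37), (358, 62), (432, 89), (566, 142)]
0.6 [761.4 207.6 644.5 178.5 535.6 145.1 431.2 117.5 256.4  77. ] [(228, -25), (295, -1), (366, 20), (436, 45), (562, 92)]
0.7 [695.3 214.5 602.6 191.4 516.2 165.  433.3 143.  294.6 110.9] [(247, -74), (310, -53), (376, -34), (441, -13), (556, 25)]
0.8 [629.3 221.5 560.7 204.4 496.7 184.8 435.4 168.6 332.7 144.8] [(274, -143), (331, -126), (390, -111), (447, -95), (549, -64)]
0.9 [563.3 228.4 518.8 217.3 477.3 204.6 437.5 194.1 370.9 178.7] [(315, -246), (363, -235), (410, -225), (457, -215), (538, -195)]
t 0.1 jig mm [-510.9 -736. ] z 230.7 yaw-jig 0.0668 F jig [0.4 0.5] 0.36 grip 0.0857
[ 1.8 -1.2  0. ]
```

>>> drive_tool:
  plan: "0.22 -0.15 0 0 0 0.002; 0.45 -0.3 0 0 0 0.005; 0.68 -0.45 0 0 0 0.008; 0.9 -0.6 0 0 0 0.0106; 0.9 -0.6 0 0 0 0.0106"
  jaw: 1

```text
time_s: 0.72
ee_pos: [0.3045, -0.4681, 0.2312]
tcp_rot: [-3.128, -0.283, -0.0]
force: [-1.1, -0.2, 0.5]
grip_width: 0.0001
gripper_force: 0.0
```

```bash
python3 - <<'E'
from h import *
o,R=st();print(o['qpos'].round(4),o['ee_pos'].round(4));to(-.12,-.35,.2)
E
```

```text
t 0.725 jig mm [-337.  -602.2] z 231.2 yaw-jig 0.0034 F jig [-1.17 -0.02] 0.49 grip 0.0001
[-1.0487e+00  3.5330e-01  1.8080e+00  6.0000e-04  9.8130e-01  3.4140e-01] [ 0.3045 -0.4681  0.2312]
t 0.725 jig mm [-337.  -602.2] z 231.2 yaw-jig 0.0034 F jig [-1.17 -0.02] 0.49 grip 0.0001
share [ 1.089 -1.257  0.158]
```

>>> drive_tool:
  plan: "0.2 -0.2 0 0 0 0; 0.4 -0.4 0.05 0 0 0; 0.6 -0.6 0.1 0 0 0; 0.8 -0.8 0.15 0 0 0; 0.9 -1 0.15 0 0 0"

```text
time_s: 1.35
ee_pos: [0.4455, -0.2411, 0.2005]
tcp_rot: [-3.129, -0.279, 0.001]
force: [-0.0, -0.5, 0.1]
grip_width: 0.0
gripper_force: 0.0
```

```bash
python3 - <<'E'
from h import *
from scipy.optimize import least_squares
o,R=st();print(o['qpos'].round(4),o['ee_pos'].round(4),o['joint_torque'].round(1));to(-.03,-.2,.19)
E
```

```text
t 1.35 jig mm [-158.2 -403.5] z 200.5 yaw-jig 0.0006 F jig [-0.08 -0.45] 0.11 grip 0.0
[-0.5559  0.3191  1.9539  0.      0.8692  0.8373] [ 0.4455 -0.2411  0.2005] [ -8.5 -69.7 -37.3   0.    0.   -1.8]
t 1.35 jig mm [-158.2 -403.5] z 200.5 yaw-jig 0.0006 F jig [-0.08 -0.45] 0.11 grip 0.0
share [ 0.642 -1.017  0.053]
```

>>> drive_tool:
  plan: "0.15 -0.2 0 0 0 0; 0.3 -0.4 0 0 0 0; 0.45 -0.6 0 0 0 0; 0.6 -0.8 0 0 0 0; 0.6 -0.8 0 0 0 0"

```text
time_s: 1.98
ee_pos: [0.5358, -0.0616, 0.2011]
tcp_rot: [-3.129, -0.283, -0.001]
force: [-0.3, -0.9, -0.2]
grip_width: 0.0
gripper_force: 0.0
```

```bash
python3 - <<'E'
from h import *
cv2.imwrite('pics/top1.png',manip.snapshot('top'))
o,R=st();print(o['joint_torque'].round(1));to(-.035,-.06,.12)
E
```

```text
t 2.025 jig mm [ -38.9 -243.9] z 201.0 yaw-jig 0.0026 F jig [-0.8  -0.14] -0.95 grip -0.0002
[  3.4 -77.2 -38.8   0.4  -0.1   0.6]
t 2.025 jig mm [ -38.9 -243.9] z 201.0 yaw-jig 0.0026 F jig [-0.8  -0.14] -0.95 grip -0.0002
share [ 0.022 -0.92   0.405]
```

View pics/top1.png

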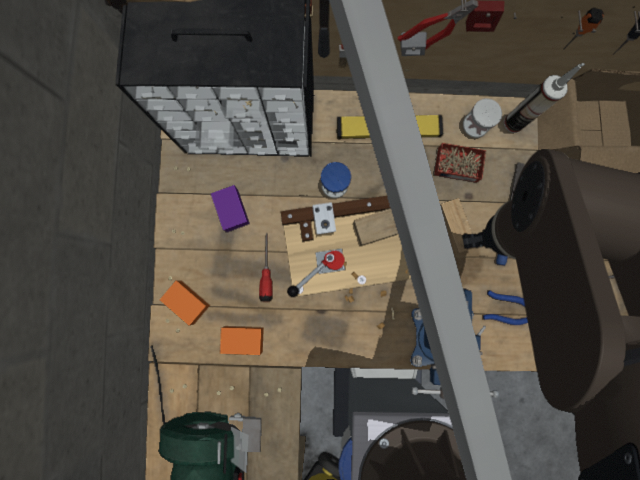

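The picture shows the arm at the right, with the closed fingers near (475,240). From its parallax the elbow's top is at about 0.6 m. The beam is missing from the side view, so it must be above 0.7 m, and the arm clears it.

>>> drive_tool:
  plan: "0 -0.25 0.05 0 0 0; 0 -0.5 0.1 0 0 0; 0 -0.75 0.2 0 0 0; 0 -0.92 0.3 0 0 0; 0 -0.92 0.4 0 0 0"

```text
time_s: 2.65
ee_pos: [0.5016, 0.118, 0.1207]
tcp_rot: [3.129, 0.28, -0.0]
force: [-0.3, -0.6, -0.2]
grip_width: -0.0005
gripper_force: 0.0
```

```bash
python3 - <<'E'
from h import *
to(-.025,-.058,.035)
E
```

```text
t 2.65 jig mm [-39.8 -59.9] z 120.7 yaw-jig 0.0015 F jig [-0.35 -0.53] -0.16 grip -0.0005
share [ 0.074 -0.01   0.429]
```

>>> drive_tool:
  plan: "0.04 -0.02 0.15 0 0 0; 0.05 -0.02 0.3 0 0 0; 0.06 -0.02 0.43 0 0 0; 0.08 -0.02 0.43 0 0 0; 0.1 -0.02 0.43 0 0 0"

```text
time_s: 3.28
ee_pos: [0.5218, 0.1242, 0.036]
tcp_rot: [3.129, 0.277, 0.001]
force: [0.2, 0.0, 0.9]
grip_width: 0.0002
gripper_force: 0.0
```

>>> drive_tool:
  plan: "0.02 0 0 0 0 0; 0.04 0 0 0 0 0; 0.06 0 0 0 0 0; 0.08 0 0 0 0 0; 0.09 0 0 0 0 0"

```text
time_s: 3.9
ee_pos: [0.5384, 0.1282, 0.0353]
tcp_rot: [3.129, 0.278, -0.001]
force: [-5.0, 1.9, 2.8]
grip_width: -0.0001
gripper_force: 2.2
```

```bash
python3 - <<'E'
from h import *
to(.008,-.055,.035)
E
```

```text
t 3.9 jig mm [ -1.7 -56.4] z 35.3 yaw-jig 0.0003 F jig [-4.61  2.71] 2.83 grip -0.0001
share [ 0.049 -0.007  0.001]
```

>>> drive_tool:
  plan: "0.01 0 0 0 0 0; 0.02 0 0 0 0 0; 0.03 0 0 0 0 0; 0.035 0 0 0 0 0; 0.035 0 0 0 0 0"

```text
time_s: 4.53
ee_pos: [0.5456, 0.1294, 0.0353]
tcp_rot: [-3.129, -0.278, 0.0]
force: [-1.0, 0.7, -0.0]
grip_width: 0.0002
gripper_force: 0.6
```

```bash
python3 - <<'E'
from h import *
to(.008,-.055,.035)
cv2.imwrite('pics/s2.png',cv2.resize(manip.snapshot('side')[155:305,255:415],None,fx=4,fy=4,interpolation=cv2.INTER_CUBIC))
E
```

```text
t 4.525 jig mm [  5.6 -56.5] z 35.3 yaw-jig 0.0002 F jig [-0.81  0.89] -0.03 grip 0.0002
share [ 0.012 -0.008  0.001]
```

View pics/s2.png

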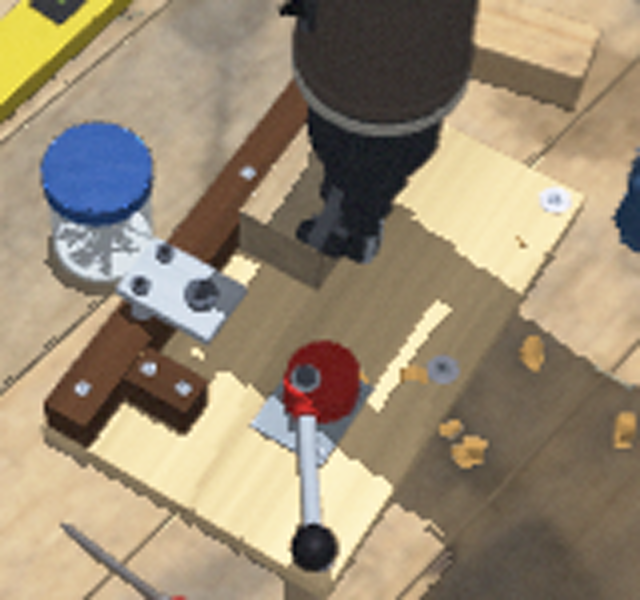

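The block now lies nearly flush, with its near end face at about (290,262). I'll push on until the force rises.

>>> drive_tool:
  plan: "0.005 0 0 0 0 0; 0.01 0 0 0 0 0; 0.015 0 0 0 0 0; 0.02 0 0 0 0 0; 0.02 0 0 0 0 0"

```text
time_s: 5.2
ee_pos: [0.5457, 0.1294, 0.035]
tcp_rot: [3.129, 0.278, -0.011]
force: [-20.8, -3.3, 16.4]
grip_width: -0.0003
gripper_force: 10.3
```

```bash
python3 - <<'E'
from h import *
st()
E
```

```text
t 5.2 jig mm [  5.6 -56.5] z 35.0 yaw-jig 0.0003 F jig [-21.05   0.43] 16.4 grip -0.0003
```

>>> drive_tool:
  plan: "-0.1 0 0 0 0 0; -0.18 0.05 0 0 0 0; -0.18 0.25 0 0 0 0; -0.18 0.48 0 0 0 0; -0.18 0.48 0 0 0 0"

```text
time_s: 5.82
ee_pos: [0.5322, 0.0267, 0.0355]
tcp_rot: [3.129, 0.273, 0.002]
force: [-0.7, -0.8, 0.5]
grip_width: 0.0002
gripper_force: 0.0
```

>>> drive_tool:
  plan: "0.12 0 0 0 0 0; 0.25 0 0 0 0 0; 0.36 0 0 0 0 0; 0.36 0 0 0 0 0; 0.36 0 0 0 0 0"

```text
time_s: 6.45
ee_pos: [0.601, 0.0423, 0.0351]
tcp_rot: [-3.129, -0.279, 0.002]
force: [-1.0, -0.5, 0.6]
grip_width: -0.0004
gripper_force: 0.0
```

```bash
python3 - <<'E'
from h import *
to(.046,-.13,.035)
E
```

```text
t 6.45 jig mm [  44.7 -152. ] z 35.1 yaw-jig 0.0006 F jig [-1.06 -0.35] 0.65 grip -0.0004
share [ 0.006 -0.11   0.   ]
```

>>> drive_tool:
  plan: "0.01 -0.05 0 0 0 0; 0.02 -0.1 0 0 0 0; 0.02 -0.15 0 0 0 0; 0.025 -0.2 0 0 0 0; 0.025 -0.25 0 0 0 0"

```text
time_s: 7.08
ee_pos: [0.5973, 0.0924, 0.0353]
tcp_rot: [3.129, 0.278, -0.002]
force: [-3.2, -5.9, 3.4]
grip_width: 0.0002
gripper_force: 2.4
```

>>> drive_tool:
  plan: "0.005 -0.05 0 0 0 0; 0.005 -0.1 0 0 0 0; 0.01 -0.15 0 0 0 0; 0.01 -0.2 0 0 0 0; 0.01 -0.22 0 0 0 0"

```text
time_s: 7.7
ee_pos: [0.5922, 0.1365, 0.0353]
tcp_rot: [-3.129, -0.279, -0.0]
force: [-0.7, -1.4, -0.1]
grip_width: 0.0001
gripper_force: 0.7
```

```bash
python3 - <<'E'
from h import *
to(.05,-.0295,.035)
cv2.imwrite('pics/s3.png',cv2.resize(manip.snapshot('side')[155:305,255:415],None,fx=4,fy=4,interpolation=cv2.INTER_CUBIC))
E
```

```text
t 7.7 jig mm [ 52.7 -57.7] z 35.3 yaw-jig 0.0007 F jig [-0.91 -1.22] -0.11 grip 0.0001
share [-0.013 -0.141  0.001]
```

View pics/s3.png

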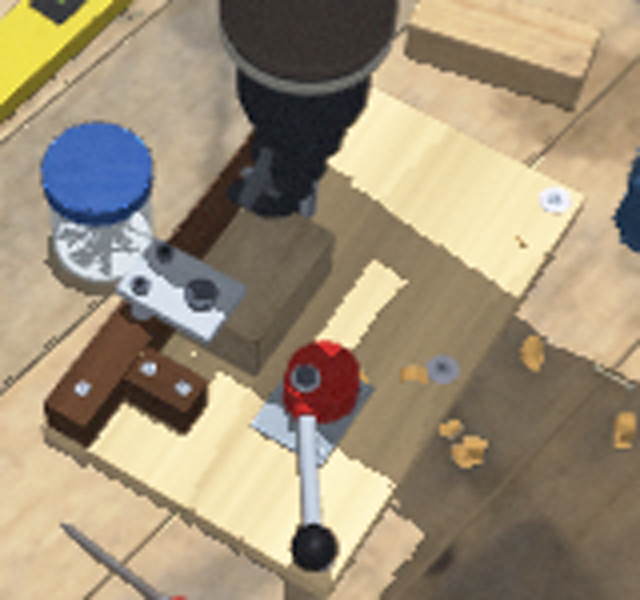

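The block is flush with the fence and sliding under the plate, with its near end at about (255,355). About 28 mm remain to the stop.

>>> drive_tool:
  plan: "0 -0.035 0 0 0 0; 0 -0.07 0 0 0 0; 0 -0.1 0 0 0 0; 0 -0.12 0 0 0 0; 0 -0.13 0 0 0 0"

```text
time_s: 8.38
ee_pos: [0.5876, 0.1615, 0.0353]
tcp_rot: [3.129, 0.278, 0.0]
force: [0.1, -1.0, 0.6]
grip_width: 0.0002
gripper_force: 0.7
```

>>> drive_tool:
  plan: "0 -0.005 0 0 0 0; 0 -0.01 0 0 0 0; 0 -0.015 0 0 0 0; 0 -0.02 0 0 0 0; 0 -0.025 0 0 0 0"

```text
time_s: 9.0
ee_pos: [0.5864, 0.1644, 0.0353]
tcp_rot: [3.127, 0.279, -0.002]
force: [-0.1, -26.9, 7.1]
grip_width: -0.0
gripper_force: 13.6
```

```bash
python3 - <<'E'
from h import *
st()
E
```

```text
t 9.0 jig mm [ 51.9 -29.3] z 35.3 yaw-jig 0.0007 F jig [ -4.82 -26.42] 7.08 grip -0.0
```

>>> drive_tool:
  plan: "0 0.07 0 0 0 0; 0 0.13 0 0 0 0; -0.15 0.13 0 0 0 0; -0.34 0.13 0 0 0 0; -0.34 0.13 0 0 0 0"

```text
time_s: 9.62
ee_pos: [0.5215, 0.1277, 0.0351]
tcp_rot: [3.129, 0.277, -0.005]
force: [0.8, 0.9, 0.1]
grip_width: 0.0002
gripper_force: 0.0
```

```bash
python3 - <<'E'
from h import *
to(-.016,-.004,.035)
E
```

```text
t 9.625 jig mm [-18.5 -53.9] z 35.1 yaw-jig -0.0003 F jig [0.92 0.79] 0.08 grip 0.0002
share [ 0.012 -0.249  0.001]
```

>>> drive_tool:
  plan: "0.02 -0.1 0 0 0 0; 0.04 -0.205 0 0 0 0; 0.07 -0.205 0 0 0 0; 0.1 -0.205 0 0 0 0; 0.12 -0.205 0 0 0 0"

```text
time_s: 10.25
ee_pos: [0.538, 0.1725, 0.0348]
tcp_rot: [3.129, 0.277, -0.01]
force: [-29.5, 2.6, 22.5]
grip_width: -0.0002
gripper_force: 13.8
```

>>> drive_tool:
  plan: "0.003 0 0 0 0 0; 0.006 0 0 0 0 0; 0.009 0 0 0 0 0; 0.012 0 0 0 0 0; 0.012 0 0 0 0 0"

```text
time_s: 10.88
ee_pos: [0.538, 0.1724, 0.0347]
tcp_rot: [3.128, 0.277, -0.016]
force: [-29.0, 1.5, 21.0]
grip_width: 0.0002
gripper_force: 13.9
```

```bash
python3 - <<'E'
from h import *
st()
E
```

```text
t 10.875 jig mm [  5.6 -12.8] z 34.7 yaw-jig -0.0004 F jig [-28.23   6.62] 20.97 grip 0.0002
```

Pressing again gave the same x (5.6 mm), so the block is flush and home. Next I'll plan the lever sweep.

```bash
cat >> h.py <<'E'
def fp(deg,r=72):
    a=np.deg2rad(deg);u=np.array([np.cos(a),np.sin(a)]);n=np.array([-u[1],u[0]])
    return np.array([-16,45])+r*u-n*(5+11*abs(u[1])+14.5*abs(u[0]))
E
python3 - <<'E'
from h import *
o,R=st();print('q6',o['qpos'][5])
p=(toj(o['ee_pos'][:2])*1e3)
for d in range(95,246,10):
    q=fp(d);print(d,q.round(1),'w',(tow(q/1e3)*1e3).round(0))
q=fp(95);print(((q-p)/200*[1,-1]).round(3))
E
```

```text
t 10.875 jig mm [  5.6 -12.8] z 34.7 yaw-jig -0.0004 F jig [-28.23   6.62] 20.97 grip 0.0002
q6 1.6494325429201708
95 [ -5.1 118.2] w [504. 300.]
105 [-15.9 119.6] w [493. 299.]
115 [-27.3 119.2] w [482. 297.]
125 [-39.  116.8] w [471. 292.]
135 [-50.6 112.2] w [461. 286.]
145 [-61.7 105.3] w [451. 277.]
155 [-71.6  96.1] w [443. 266.]
165 [-79.9  84.7] w [437. 253.]
175 [-85.9  71.6] w [433. 239.]
185 [-89.5  59.1] w [432. 226.]
195 [-91.2  47.5] w [432. 215.]
205 [-90.9  35.2] w [435. 203.]
215 [-88.3  22.7] w [439. 191.]
225 [-83.2  10.4] w [446. 180.]
235 [-75.6  -1.2] w [456. 170.]
245 [-65.5 -11.3] w [468. 161.]
[-0.054 -0.655]
```

>>> drive_tool:
  plan: "-0.1 0 0 0 0 0; -0.14 0.04 -0.1 0 0 0; -0.14 0.04 -0.3 0 0 0; -0.14 0.04 -0.5 0 0 0; -0.14 0.04 -0.5 0 0 0"

```text
time_s: 11.5
ee_pos: [0.5195, 0.1608, 0.1381]
tcp_rot: [-3.129, -0.277, -0.008]
force: [0.6, -0.3, -0.2]
grip_width: 0.0
gripper_force: 0.0
```

```bash
python3 - <<'E'
from h import *
o,R=st();to(-.0051,.1182,.033)
E
```

```text
t 11.5 jig mm [-14.6 -21. ] z 138.1 yaw-jig -0.0006 F jig [ 0.52 -0.41] -0.19 grip 0.0
t 11.5 jig mm [-14.6 -21. ] z 138.1 yaw-jig -0.0006 F jig [ 0.52 -0.41] -0.19 grip 0.0
share [ 0.044 -0.696  0.526]
```

>>> drive_tool:
  plan: "0.01 -0.2 0 0 0 0; 0.03 -0.4 0 0 0 0; 0.045 -0.6 0 0 0 0; 0.045 -0.7 0.1 0 0 0; 0.045 -0.7 0.25 0 0 0"

```text
time_s: 12.12
ee_pos: [0.5012, 0.3012, 0.0837]
tcp_rot: [-3.129, -0.28, -0.001]
force: [0.4, -1.3, -1.0]
grip_width: -0.0
gripper_force: 0.0
```

>>> drive_tool:
  plan: "0 0 0.1 0 0 0; 0 0 0.2 0 0 0; 0 0 0.27 0 0 0; 0 0 0.27 0 0 0; 0 0 0.27 0 0 0"

```text
time_s: 12.75
ee_pos: [0.5015, 0.3001, 0.0315]
tcp_rot: [-3.129, -0.278, -0.0]
force: [0.3, 0.1, 0.8]
grip_width: 0.0005
gripper_force: 0.0
```

```bash
python3 - <<'E'
from h import *
o,R=st();to(-.0051,.1182,.033)
cv2.imwrite('pics/s4.png',cv2.resize(manip.snapshot('side')[165:315,255:415],None,fx=4,fy=4,interpolation=cv2.INTER_CUBIC))
p=toj(o['ee_pos'][:2])*1e3
for d in range(105,226,6):print(d,((fp(d)-p)/200*[1,-1]).round(3))
E
```

```text
t 12.75 jig mm [ -7.8 119.4] z 31.5 yaw-jig 0.0 F jig [0.28 0.1 ] 0.81 grip 0.0005
t 12.75 jig mm [ -7.8 119.4] z 31.5 yaw-jig 0.0 F jig [0.28 0.1 ] 0.81 grip 0.0005
share [ 0.014  0.006 -0.008]
105 [-0.04  -0.001]
111 [-0.074 -0.001]
117 [-0.109  0.002]
123 [-0.144  0.01 ]
129 [-0.179  0.021]
135 [-0.214  0.036]
141 [-0.248  0.055]
147 [-0.28   0.079]
153 [-0.31   0.106]
159 [-0.337  0.138]
165 [-0.36   0.173]
171 [-0.38   0.212]
177 [-0.395  0.253]
183 [-0.406  0.29 ]
189 [-0.413  0.324]
195 [-0.417  0.359]
201 [-0.417  0.396]
207 [-0.414  0.433]
213 [-0.406  0.471]
219 [-0.394  0.508]
225 [-0.377  0.545]
```

View pics/s4.png

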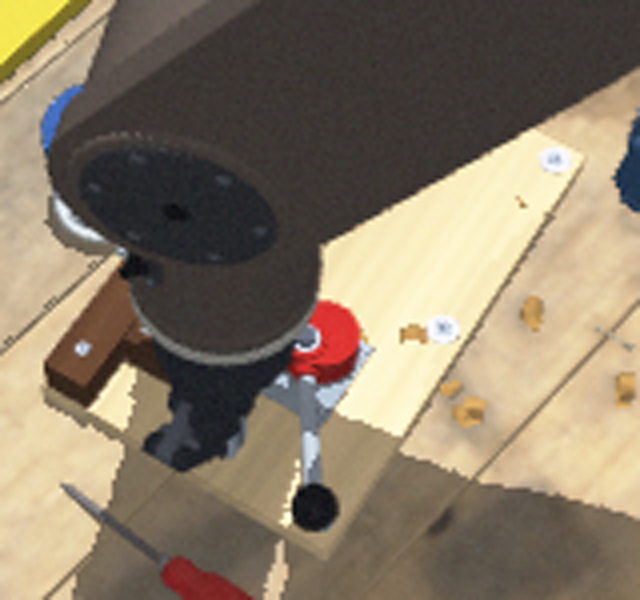

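The finger at about (190,450) stands between the stop and the lever arm, and clear of the knob at (315,507). I'll start the sweep.

>>> drive_tool:
  plan: "-0.04 0 0 0 0 0; -0.074 0 0 0 0 0; -0.109 0.002 0 0 0 0; -0.144 0.01 0 0 0 0; -0.179 0.021 0 0 0 0"

```text
time_s: 13.42
ee_pos: [0.4664, 0.2896, 0.0314]
tcp_rot: [-3.129, -0.278, -0.0]
force: [3.0, -0.0, -0.4]
grip_width: -0.0002
gripper_force: 1.3
```

>>> drive_tool:
  plan: "-0.035 0.015 0 0 0 0; -0.069 0.034 0 0 0 0; -0.101 0.058 0 0 0 0; -0.131 0.085 0 0 0 0; -0.158 0.117 0 0 0 0"

```text
time_s: 14.05
ee_pos: [0.4395, 0.2607, 0.0313]
tcp_rot: [-3.129, -0.278, -0.0]
force: [3.2, 2.9, 0.7]
grip_width: -0.0001
gripper_force: 1.3
```

```bash
python3 - <<'E'
from h import *
o,R=st();print(fp(159))
E
```

```text
t 14.05 jig mm [-75.8  91.5] z 31.3 yaw-jig 0.0001 F jig [3.67 2.3 ] 0.74 grip -0.0001
[-75.1620506   91.78841282]
```

>>> drive_tool:
  plan: "-0.023 0.035 0 0 0 0; -0.043 0.074 0 0 0 0; -0.058 0.115 0 0 0 0; -0.069 0.152 0 0 0 0; -0.076 0.186 0 0 0 0"

```text
time_s: 14.68
ee_pos: [0.4313, 0.2213, 0.0313]
tcp_rot: [3.129, 0.278, -0.0]
force: [1.0, 2.9, -0.8]
grip_width: -0.0001
gripper_force: 1.3
```

>>> drive_tool:
  plan: "-0.004 0.035 0 0 0 0; -0.004 0.072 0 0 0 0; -0.001 0.109 0 0 0 0; 0.007 0.147 0 0 0 0; 0.01 0.155 0 0 0 0"

```text
time_s: 15.3
ee_pos: [0.4388, 0.1911, 0.0313]
tcp_rot: [3.129, 0.277, -0.001]
force: [-0.1, 1.3, 0.1]
grip_width: -0.0001
gripper_force: 1.0
```

```bash
python3 - <<'E'
from h import *
o,R=st();print([fp(d).round(1) for d in(211,213,215,217,219,221,223,225,227,229)])
E
```

```text
t 15.3 jig mm [-88.7  23.1] z 31.3 yaw-jig -0.0004 F jig [0.09 1.32] 0.11 grip -0.0001
[array([-89.6,  27.7]), array([-89. ,  25.2]), array([-88.3,  22.7]), array([-87.5,  20.2]), array([-86.5,  17.7]), array([-85.5,  15.2]), array([-84.4,  12.8]), array([-83.2,  10.4]), array([-81.9,   8. ]), array([-80.5,   5.6])]
```

>>> drive_tool:
  plan: "0.004 0.012 0 0 0 0; 0.009 0.025 0 0 0 0; 0.012 0.034 0 0 0 0; 0.015 0.041 0 0 0 0; 0.018 0.047 0 0 0 0"

```text
time_s: 15.92
ee_pos: [0.444, 0.183, 0.0313]
tcp_rot: [3.129, 0.278, -0.0]
force: [-1.0, 2.9, -0.6]
grip_width: -0.0001
gripper_force: 1.1
```

>>> drive_tool:
  plan: "0.0015 0.003 0 0 0 0; 0.003 0.006 0 0 0 0; 0.0045 0.009 0 0 0 0; 0.006 0.012 0 0 0 0; 0.006 0.012 0 0 0 0"

```text
time_s: 16.55
ee_pos: [0.4456, 0.1809, 0.0313]
tcp_rot: [-3.129, -0.278, -0.0]
force: [-0.8, 2.4, -0.6]
grip_width: 0.0001
gripper_force: 0.9
```

```bash
python3 - <<'E'
from h import *
st()
E
```

```text
t 16.55 jig mm [-83.8  11.8] z 31.3 yaw-jig 0.0001 F jig [-0.39  2.48] -0.57 grip 0.0001
```

>>> drive_tool:
  plan: "0.002 0.003 0 0 0 0; 0.004 0.006 0 0 0 0; 0.005 0.009 0 0 0 0; 0.006 0.011 0 0 0 0; 0.006 0.011 0 0 0 0"

```text
time_s: 17.18
ee_pos: [0.4471, 0.1789, 0.0313]
tcp_rot: [3.129, 0.278, -0.0]
force: [0.3, 2.1, -0.7]
grip_width: -0.0002
gripper_force: 0.9
```

>>> drive_tool:
  plan: "0.001 0.002 0 0 0 0; 0.002 0.004 0 0 0 0; 0.003 0.006 0 0 0 0; 0.004 0.008 0 0 0 0; 0.004 0.008 0 0 0 0"

```text
time_s: 17.8
ee_pos: [0.4482, 0.1775, 0.0313]
tcp_rot: [3.129, 0.278, 0.0]
force: [-0.3, 2.1, 1.6]
grip_width: 0.0002
gripper_force: 1.0
```

```bash
python3 - <<'E'
from h import *
st()
E
```

```text
t 17.8 jig mm [-81.8   8. ] z 31.3 yaw-jig 0.0001 F jig [0.12 2.09] 1.57 grip 0.0002
```

>>> drive_tool:
  plan: "0.002 0.003 0 0 0 0; 0.004 0.006 0 0 0 0; 0.005 0.008 0 0 0 0; 0.006 0.01 0 0 0 0; 0.006 0.01 0 0 0 0"

```text
time_s: 18.42
ee_pos: [0.4496, 0.1757, 0.0313]
tcp_rot: [3.129, 0.278, -0.0]
force: [-1.6, 3.0, 0.0]
grip_width: 0.0003
gripper_force: 1.4
```

>>> drive_tool:
  plan: "0.0015 0.002 0 0 0 0; 0.003 0.004 0 0 0 0; 0.0045 0.006 0 0 0 0; 0.005 0.008 0 0 0 0; 0.005 0.008 0 0 0 0"

```text
time_s: 19.05
ee_pos: [0.4509, 0.1745, 0.0313]
tcp_rot: [-3.129, -0.278, 0.0]
force: [-3.9, 5.5, 0.5]
grip_width: 0.0003
gripper_force: 2.8
```

```bash
python3 - <<'E'
from h import *
st();print(fp(229),fp(231),fp(233))
E
```

```text
t 19.05 jig mm [-79.7   4.5] z 31.3 yaw-jig 0.0001 F jig [-2.87  6.06] 0.54 grip 0.0003
[-80.45469354   5.62867477] [-78.93188237   3.31454478] [-77.30901197   1.04588689]
```

>>> drive_tool:
  plan: "0.001 0.001 0 0 0 0; 0.002 0.002 0 0 0 0; 0.003 0.003 0 0 0 0; 0.003 0.004 0 0 0 0; 0.003 0.004 0 0 0 0"

```text
time_s: 19.68
ee_pos: [0.4516, 0.1739, 0.0313]
tcp_rot: [-3.129, -0.278, 0.0]
force: [-3.2, 7.0, 0.4]
grip_width: -0.0001
gripper_force: 3.5
```

```bash
python3 - <<'E'
from h import *
st()
E
```

```text
t 19.675 jig mm [-79.2   3.8] z 31.3 yaw-jig 0.0001 F jig [-1.88  7.42] 0.41 grip -0.0001
```

>>> drive_tool:
  plan: "0.001 0.001 0 0 0 0; 0.002 0.002 0 0 0 0; 0.003 0.003 0 0 0 0; 0.003 0.004 0 0 0 0; 0.003 0.004 0 0 0 0"

```text
time_s: 20.3
ee_pos: [0.4522, 0.1733, 0.0313]
tcp_rot: [-3.129, -0.278, 0.001]
force: [-4.9, 10.0, 0.1]
grip_width: 0.0001
gripper_force: 4.3
```

```bash
python3 - <<'E'
from h import *
st()
E
```

```text
t 20.3 jig mm [-78.6   3.2] z 31.3 yaw-jig 0.0002 F jig [-3.06 10.69] 0.15 grip 0.0001
```

>>> drive_tool:
  plan: "-0.03 -0.04 0 0 0 0; -0.07 -0.1 0 0 0 0; -0.07 -0.1 -0.2 0 0 0; -0.07 -0.1 -0.45 0 0 0; -0.07 -0.1 -0.7 0 0 0"

```text
time_s: 20.92
ee_pos: [0.4343, 0.1906, 0.1727]
tcp_rot: [3.129, 0.279, -0.001]
force: [1.9, -0.0, -0.3]
grip_width: -0.0001
gripper_force: 0.0
```

>>> drive_tool:
  plan: "0 0.2 0 0 0 0; 0 0.4 0 0 0 0; 0 0.6 0 0 0 0; 0 0.8 0 0 0 0; 0 1 0 0 0 0"

```text
time_s: 21.55
ee_pos: [0.4702, -0.0072, 0.1713]
tcp_rot: [3.129, 0.279, 0.0]
force: [0.1, -0.4, 0.5]
grip_width: 0.0003
gripper_force: 0.0
```

>>> drive_tool:
  plan: "0 0.2 0 0 0 0; 0 0.4 0 0 0 0; 0 0.5 0 0 0 0; 0 0.5 0 0 0 0; 0 0.5 0 0 0 0"

```text
time_s: 22.18
ee_pos: [0.4876, -0.104, 0.1712]
tcp_rot: [-3.129, -0.278, 0.001]
force: [-0.5, -0.5, -0.3]
grip_width: -0.0006
gripper_force: 0.0
```

```bash
python3 - <<'E'
from h import *
st()
a=manip.snapshot('side')[155:305,255:415]
b=manip.snapshot('top')[185:305,270:400]
a=cv2.resize(a,(427,400),interpolation=cv2.INTER_CUBIC);b=cv2.resize(b,(370,342),interpolation=cv2.INTER_CUBIC)
c=np.zeros((400,797,3),np.uint8);c[:,:427]=a;c[:342,427:]=b;cv2.imwrite('pics/f.png',c)
E
```

```text
t 22.175 jig mm [ -92.6 -276. ] z 171.2 yaw-jig 0.0005 F jig [-0.54 -0.44] -0.26 grip -0.0006
```

View pics/f.png

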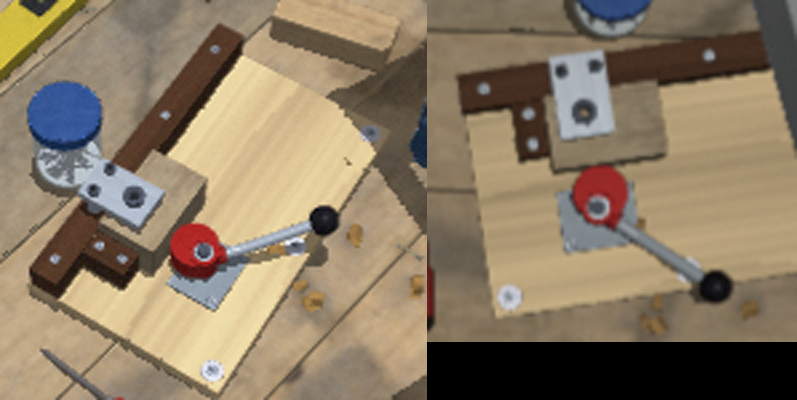

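The block sits flush against the fence and the stop, at about (150,210) in the side crop. The cam at (600,190) in the top crop presses on it, the lever arm has swung round, and the neighbouring things haven't moved. I'll check the lever angle before handing in.

```bash
python3 - <<'E'
from h import *
k=toj(ray('top',[(371,285.2)],.057))[0]*1e3-[-16,45];print(np.hypot(*k),np.degrees(np.arctan2(k[1],k[0]))%360)
k=toj(ray('side',[(255+324*160/427,155+220*150/400)],.057))[0]*1e3-[-16,45];print(np.hypot(*k),np.degrees(np.arctan2(k[1],k[0]))%360)
E
```

```text
109.89200160746206 227.82350052092465
111.61243873122406 226.10988442435962
```

```bash
python3 -c "
from rig import manip
print(manip.sign_off())"
```

```text
the job is handed in; nothing more can be done
None
```

The pine block is home against the fence and end stop and clamped by the red cam: the lever came up hard at about 227°, just past the 225° bite point. I handed the job in at about 22 s with the arm clear of everything; no verdict came back.

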